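# Load two axle spacers into the polisher's tube magazine

### The arm

A 6-joint arm with a two-finger parallel gripper is mounted at the origin on the work surface. World frame = base frame: x ahead of the robot, y to its left, z up, the work surface at z = 0. Lengths are in m, angles in rad, forces in N, time in s.
With the tool pointing down it reaches from about 0.35 to 0.975 m from the base axis. Payload 4.9 kg.
Tool frame: the origin (TCP) lies on the front face of the gripper's body, between the roots of the fingers; the fingertips stand ctrl.tip_extent ahead of it and the grasp point (between the pads) lies 54 mm ahead of it (ctrl.tip_extent is the distance from the TCP to the fingertips, in m); z points along the fingers, y is the line along which they close (so a half turn about z gives the same grasp; the last joint's range is limited). The gripper opens to 85 mm and grips with 20 to 120 N. Pads are 22 mm wide; open, the fingers measure 114 mm over their backs; the gripper's body (76 mm by 85 mm) begins 54 mm behind the grasp point. The pads swing forward as they close: fully open they stand 13 mm farther back than shut.
Start: joints at [-1.255, 0.053, 1.613, -0, 1.476, -0.119], TCP at [0.263, -0.567, 0.304] pointing down, gripper open.
Joint ranges: [-3.01, 3.01], [-1.01, 2.22], [0.06, 2.58], [-1.02, 4.17], [0.09, 2.62], [-3.14, 3.14]. Speed limits (rad/s): [2.57, 2.57, 3.14, 3.14, 3.14, 3.14].

### API

Orientations are given as a rotation vector (axis times angle).
In Python, from station import ctrl gives the robot as it stands.
- The arm moves only by the tool apply_moves, never from a script. Its argument "rows" is one flat list of numbers, 6 for each row, row after row: the shift along the tool's x, y, z normalised to -1 to 1, where 1 is 0.6 m, then the turn, a rotation vector about the tool's x, y, z normalised to -1 to 1, where 1 is 90 degrees. A call has 1 to 20 rows; each row is the pose to reach, as a shift and turn from the pose commanded when the call began, along the tool's axes at that moment; what a row does not reach only later rows make up. A row lasts 1/10 s, in which the tool goes at most 50 mm and 8.59 degrees, less where a joint would pass 70% of its speed; a pose out of reach is approached as far as the arm can. A call with a number of a shift or a turn outside -1 to 1 is refused whole. A call with a gripper value outside its range is refused whole. "grip" is the opening, from 0 (shut) to 1 (fully open), set as the call begins (left out, the last holds). The fingers move at their own pace and stop on an object; "grip_force" is the grip in N (left out, the last holds). Time passes only in rows, so rows that repeat a pose let the fingers close. It gives the time, the measured TCP pose, the force, the opening and the grip force at its end, in the units of the state.
- ctrl.get_obs(): the state, without advancing time (a new reading comes with each control period).
- ctrl.get_image(name): name is "scene" or "top" or "wrist"; returns (picture, depth): 420x560x3 uint8, blue, green, red; 420x560 float32, m along the optical axis (not along the pixel's ray), 0 where there is no reading.
- ctrl.camera_model(name): a dict with "mtx" (3x3 intrinsics, pixels), "R" (3x3) and "t" (3): a world point X has camera coordinates R X + t; the wrist camera has in their place "tool_from_camera" (4x4, takes a point from camera to tool coordinates, whose origin is the TCP and whose axes are the flange's). Camera axes: x right, y down, z forward; pixel columns grow to the right and rows downward; lengths in m; the calibration is good to about 2 mm. A picture is of the moment at which its call begins: read the wrist's pose just before it. camera_model takes no time and is no camera call.
- ctrl.finish_job(): hands the job in; it is judged then, once.
The state is a dict: "t": time; "q": joint angles; "dq": joint speeds; "effort": joint torques, N m; "tool_pos": TCP position; "tool_rot": TCP orientation; "contact_force": force on the tool from outside, world axes, zero at the start; "wrist_torque": the same for the moment, N m; "opening": finger opening in m; "grip_force": force on a finger pad.
Only numpy, scipy, OpenCV 4.12 (cv2) and the standard library are available. Lean on these libraries where they do the work, as an engineer would, in place of code of your own. Each camera call takes 0.05 s, during which the arm holds its last target. There are 200 camera calls.

### The job

Stand the long spacer, which lies on its side, on end on the steel plate and let go of it so that you see it sits square. Then take it again by its upper end and load it into the clear tube magazine, and load the short spacer on top of it, so that both sit end to end in the tube with the long one at the bottom. Leave the can, the wrench and the buffing wheel where they are.

Things in the scene. Friction and masses are not known exactly. Their poses are not given: they have to be found in the camera images.
- long_spacer: The long spacer: turned aluminium cylinder, 36 mm in diameter, 64 mm long, 0.10 to 0.18 kg, both ends alike with a dark 18 mm bore. Origin at its middle; z is its axis. It starts on its side on the bench, axis level (origin 18 mm up), and can roll. Set on end leaning up to about 20 degrees, it rocks upright when let go; beyond 29 degrees it falls over.
- short_spacer: The short spacer: same aluminium cylinder, 36 mm in diameter but 40 mm long, 0.07 to 0.12 kg. Origin at its middle; z is its axis. At the start it stands on end on the bench (origin 20 mm above the bench, top at 40 mm).
- plate: Square ground steel plate lying on the bench, fixed, 100 x 100 mm and 10 mm thick. Origin at the centre of its underside, on the bench; x and y along its edges, z up; its top is 10 mm above the origin.
- magazine: Gravity tube magazine, fixed: a clear round upright tube, open on top, on a dark round steel foot, 80 mm wide, 10 mm high. Origin: centre of the foot's underside, on the bench and on the tube's axis; z up. Tube floor 10 mm above the origin, bore 40 mm (2 mm play round a spacer), outside 48 mm. With the long spacer at the bottom (top at 74 mm), the short one's top stands 14 mm proud of the mouth.
- magazine_mouth (a point): Centre of the tube's open mouth, 100 mm above the bench. Over the top 10 mm the tube flares to a 50 mm bore, 58 mm outside. Fingers do not fit into the bore beside a spacer: let a spacer go when its lower part is well into the bore; it slides down by its own weight.
- polish_can: Bystander: a closed can, 66 mm in diameter and 100 mm high, loose, upright. Origin at the centre of its underside.
- wrench: Bystander: a steel wrench lying flat, loose, about 190 mm long (along its x axis), 35 mm wide at the jaw and 10 mm high. Origin about the middle of its length, on its underside.
- buff_wheel: Bystander: a grey buffing wheel lying flat, 116 mm in diameter and 30 mm high, loose. Origin at the centre of its underside.
There are look-alikes about, which are no part of the job. What is shaped like the long_spacer but purple is not meant.

How it is judged:
On the way, in this order (a step that is already met when the one before it is completed fails the run):
1. the long spacer stands on end on the steel plate, at rest and let go (z of long_spacer in the frame of plate between 0.039 and 0.045 m and x of long_spacer in the frame of plate between -0.05 and 0.05 m and y of long_spacer in the frame of plate between -0.05 and 0.05 m and angle between the z axis of long_spacer and the z axis of plate, either way round below 0.06 rad and linear speed of long_spacer below 0.02 m/s and contact force between long_spacer and the arm below 0.05 N and contact force between long_spacer and the fingers below 0.05 N), for 0.3 s.
2. the long spacer sits on the floor of the tube magazine, let go (horizontal distance between long_spacer and magazine below 0.004 m and z of long_spacer in the frame of magazine between 0.038 and 0.046 m and angle between the z axis of long_spacer and the z axis of magazine, either way round below 0.1 rad and linear speed of long_spacer below 0.02 m/s and contact force between long_spacer and the fingers below 0.05 N), for 0.2 s.
At the end, for the whole second after the job is handed in: Both spacers upright in the tube (within 0.1 rad), at rest and released: the long one on its floor (middle 42 mm above the magazine's underside, 4 mm from the axis at most), the short one on it (middle at 94 mm, 5 mm from the axis at most); heights within 4 mm (all of step 2 and horizontal distance between short_spacer and magazine below 0.005 m and z of short_spacer in the frame of magazine between 0.09 and 0.098 m and angle between the z axis of short_spacer and the z axis of magazine, either way round below 0.1 rad and linear speed of short_spacer below 0.02 m/s and contact force between short_spacer and the fingers below 0.05 N); the robot touches nothing.
It fails at once if the polish can is shoved more than 30 mm (distance of polish_can from where it was at the start of the episode above 0.03 m).
It fails at once if the wrench is shoved more than 30 mm (distance of wrench from where it was at the start of the episode above 0.03 m).
It fails at once if the buffing wheel is shoved more than 30 mm (distance of buff_wheel from where it was at the start of the episode above 0.03 m).
It also fails if it takes over 72 s, if anything falls off the work surface, if the arm or the gripper's body presses on something with over 40 N, if the wrist force passes 120 N, or if a joint passes its speed limit or range.

## Working session

There is one attempt and no reset: what is moved stays moved. The work goes in short steps, Python scripts to look and compute and a tool call to move; the robot and the scene stay as the last step left them, time stands still between calls to the robot, and variables do not carry over. Pictures are saved under pics/ and viewed, at most 10 in all, crops included, and the job is handed in when it is done.

Besides the shell and the picture viewer there is one more tool, called after "Emit:" as a command line: name --argument value ..., lists and objects as JSON in quotes. apply_moves: Moves the arm, as the interface text tells. Its arguments: {"type":"object","properties":{"rows":{"type":"array","items":{"type":"number"}},"grip":{"type":"number"},"grip_force":{"type":"number"}},"required":["rows"]}

```bash
mkdir -p pics; ls; cat > h.py <<'E'
import numpy as np, cv2
from scipy.spatial.transform import Rotation as Rn
from station import ctrl
def cam(name):
    m=ctrl.camera_model(name);K=np.array(m["mtx"])
    if "R" in m: 
        R=np.array(m["R"]);t=np.array(m["t"]).ravel(); return K,R.T,-R.T@t
    o=ctrl.get_obs();T=np.array(m["tool_from_camera"]);A=Rn.from_rotvec(o["tool_rot"]).as_matrix()
    return K,A@T[:3,:3],A@T[:3,3]+np.array(o["tool_pos"])
def ray(c,uv,z):
    K,R,p=c; d=R@np.linalg.solve(K,[uv[0],uv[1],1.]); return p+d*(z-p[2])/d[2]
def cloud(c,D):
    K,R,p=c; v,u=np.indices(D.shape); P=np.stack([(u-K[0,2])/K[0,0]*D,(v-K[1,2])/K[1,1]*D,D],-1)
    return P@R.T+p
E
python3 - <<'E'
from h import *
print(ctrl.tip_extent, ctrl.get_obs())
for n in("scene","top","wrist"):
    c=cam(n);I,D=ctrl.get_image(n);cv2.imwrite(f"pics/{n}0.png",I);np.save(f"{n}0.npy",D);print(n,c[2].round(3),(D>0).mean(),c[0].round(1).tolist())
E
```

```text
pics
0.0726 {'t': 0.0, 'q': array([-1.25499702e+00,  5.33559302e-02,  1.61426860e+00, -2.68964272e-05,
        1.47596048e+00, -1.19000274e-01]), 'dq': array([ 1.24259643e-03, -3.53568779e-05,  6.70436250e-04,  8.80973710e-04,
        9.37385461e-04, -7.74693992e-04]), 'effort': array([ 2.42085189e-04, -3.93680799e+01, -3.70175171e+01, -1.46939415e-04,
        7.18542491e-03,  1.49207196e-06]), 'tool_pos': array([ 0.26311975, -0.56641018,  0.3026786 ]), 'tool_rot': array([-3.06571020e+00, -6.77191209e-01,  3.49084314e-04]), 'contact_force': array([-0.22166743, -0.35391567, -0.23351966]), 'wrist_torque': array([-0.01240949, -0.00517329,  0.00272956]), 'grip_force': 0.0, 'opening': 0.08544374003357239}
scene [ 1.184 -0.432  0.551] 0.9960119047619047 [[393.7, 0.0, 281.9], [0.0, 393.7, 206.4], [0.0, 0.0, 1.0]]
top [0.472 0.023 1.106] 0.9959056122448979 [[497.6, 0.0, 280.9], [0.0, 497.6, 205.7], [0.0, 0.0, 1.0]]
wrist [ 0.325 -0.537  0.373] 0.9958843537414966 [[341.5, 0.0, 274.6], [0.0, 341.5, 208.1], [0.0, 0.0, 1.0]]
```

View pics/top0.png

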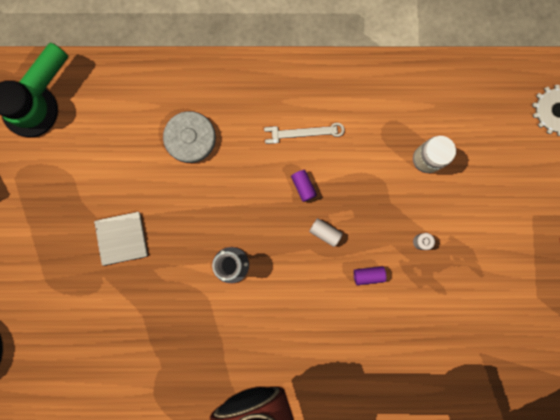

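View pics/scene0.png

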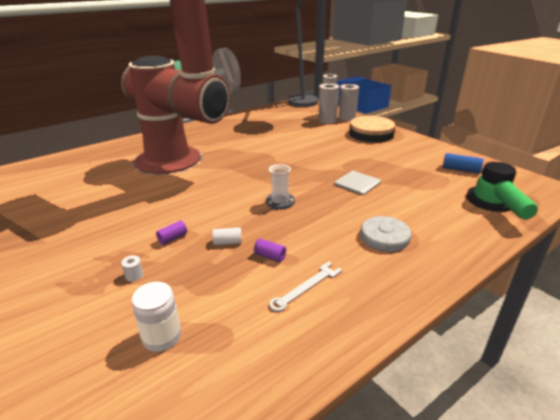

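The top view shows the plate at (121,238), magazine (231,265), wheel (190,137), wrench (305,132) and can (437,152). The candidates for the long spacer are the aluminium cylinder (326,232) and the purple ones at (304,185) and (371,275). The aluminium one fits, because purple is excluded. The short spacer stands at (425,241).

```bash
cat > m.py <<'E'
from h import *
I=cv2.imread("pics/top0.png");D=np.load("top0.npy");c=cam("top")
P=cloud(c,D)
hsv=cv2.cvtColor(I,cv2.COLOR_BGR2HSV)
grey=((hsv[...,1]<90)&(hsv[...,2]>70)).astype(np.uint8)
def comp(mask,seed,rad=40):
    n,l,s,ce=cv2.connectedComponentsWithStats(mask); 
    i=l[seed[1],seed[0]]; return l==i
# long
for nm,seed,z in(("long",(326,232),.018),("plate",(121,238),.010),("short",(418,241),.04)):
    m=comp(grey,seed); ct=max(cv2.findContours(m.astype(np.uint8),0,1)[0],key=cv2.contourArea)
    r=cv2.minAreaRect(ct); w=[ray(c,q,z) for q in cv2.boxPoints(r)]
    print(nm,m.sum(),np.round(r[0],1),"ctr",ray(c,r[0],z).round(4),"sides",[round(float(np.linalg.norm(w[i]-w[i+1])),4) for i in(0,1)],"dir deg",[round(float(np.degrees(np.arctan2(*(w[i+1]-w[i])[[1,0]]))),1) for i in(0,1)],"zmax",np.percentile(P[m][:,2],[5,50,95]).round(4), "cloudtop", P[m&(P[...,2]>np.percentile(P[m][:,2],95)-.005)].mean(0).round(4))
# height map of regions
for nm,(u,v),h in(("mag",(231,265),30),("short",(425,241),18),("long",(326,232),28),("can",(437,152),30)):
    s=np.s_[v-h:v+h,u-h:u+h];Q=P[s].reshape(-1,3)
    for zl,zh in((.006,.014),(.03,.036),(.036,.045),(.08,.092),(.094,.108)):
        q=Q[(Q[:,2]>zl)&(Q[:,2]<zh)]
        if len(q)>8: 
            (a,r)=cv2.minEnclosingCircle(q[:,:2].astype(np.float32)); print(nm,zl,zh,len(q),np.round(a,4),round(r,4),q.mean(0).round(4))
print("bench z",np.median(P[300:340,300:400,2]))
A=cv2.resize(I[165:300,200:450],(800,432),interpolation=cv2.INTER_CUBIC);cv2.imwrite("pics/crop0.png",A)
E
python3 m.py
```

```text
long 484 [325.9 232.2] ctr [ 0.5239 -0.084   0.018 ] sides [0.0352, 0.0676] dir deg [-32.5, -122.4] zmax [0.0237 0.0334 0.0382] cloudtop [ 0.5243 -0.0815  0.0401]
plate 2121 [120.5 238.2] ctr [0.5129 0.3664 0.01  ] sides [0.1033, 0.1009] dir deg [-78.8, -167.4] zmax [0.007  0.0107 0.0141] cloudtop [0.5134 0.3646 0.0188]
short 291 [424. 241.] ctr [ 0.5032 -0.2921  0.04  ] sides [0.043, 0.0343] dir deg [-90.2, 178.0] zmax [0.0007 0.0378 0.0429] cloudtop [ 0.5031 -0.2922  0.0481]
mag 0.006 0.014 593 [0.4689 0.1272] 0.0702 [0.4558 0.1179 0.0102]
mag 0.03 0.036 15 [0.4547 0.1236] 0.0221 [0.4499 0.127  0.0335]
mag 0.036 0.045 10 [0.4551 0.124 ] 0.0221 [0.4468 0.1308 0.0408]
mag 0.08 0.092 46 [0.4539 0.1263] 0.022 [0.4546 0.1304 0.0889]
mag 0.094 0.108 255 [0.4543 0.1257] 0.0284 [0.454  0.1274 0.099 ]
short 0.006 0.014 16 [ 0.5042 -0.2871] 0.0184 [ 0.5028 -0.2818  0.0097]
short 0.03 0.036 26 [ 0.5035 -0.2935] 0.0175 [ 0.5024 -0.2918  0.0329]
short 0.036 0.045 164 [ 0.5035 -0.2947] 0.0181 [ 0.5035 -0.2941  0.0398]
long 0.006 0.014 9 [ 0.5461 -0.0893] 0.0655 [ 0.5476 -0.0771  0.008 ]
long 0.03 0.036 260 [ 0.5248 -0.0819] 0.0341 [ 0.524  -0.0813  0.0335]
long 0.036 0.045 96 [ 0.5255 -0.0823] 0.0318 [ 0.5238 -0.083   0.0375]
can 0.006 0.014 28 [ 0.7149 -0.3216] 0.0591 [ 0.6839 -0.2974  0.0099]
can 0.03 0.036 27 [ 0.6839 -0.3065] 0.032 [ 0.6745 -0.2923  0.0329]
can 0.036 0.045 44 [ 0.6869 -0.3098] 0.0329 [ 0.6769 -0.2916  0.0403]
can 0.08 0.092 123 [ 0.6887 -0.3132] 0.0326 [ 0.6787 -0.2959  0.0877]
can 0.094 0.108 664 [ 0.6887 -0.3142] 0.031 [ 0.6889 -0.3136  0.1003]
bench z -7.633625781655606e-05
```

View pics/crop0.png

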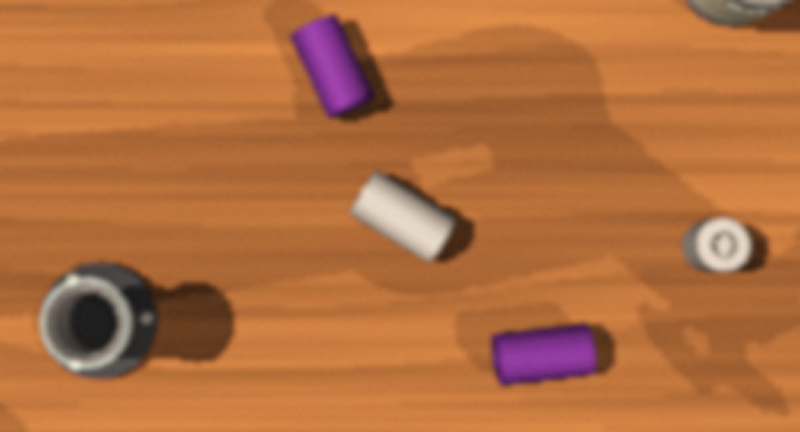

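The crop confirms it. The bright aluminium cylinder between the two purple ones is the long spacer, and the ring-topped one at the right is the short spacer. I'll grip the long one near its far-left end with the tool tilted 35°, so that a turn about the closing axis stands it up.

```bash
cat >> h.py <<'E'
def frame(zdir,ydir):
    z=np.array(zdir,float);z/=np.linalg.norm(z);y=np.array(ydir,float);y-=z*(y@z);y/=np.linalg.norm(y)
    return np.stack([np.cross(y,z),y,z],1)
def go(pos,R,lab=""):
    o=ctrl.get_obs();A=Rn.from_rotvec(o["tool_rot"]).as_matrix();p=np.array(o["tool_pos"])
    best=None
    for s in(1,-1):
        r=Rn.from_matrix(A.T@(R@np.diag([s,s,1]))).as_rotvec()
        if best is None or np.linalg.norm(r)<np.linalg.norm(best): best=r
    d=A.T@(np.array(pos)-p)
    print(lab,"t",round(o["t"],2),"row",(d/.6).round(4).tolist(),(best/(np.pi/2)).round(4).tolist(),"N>=",int(np.ceil(max(np.linalg.norm(d)/.05,np.degrees(np.linalg.norm(best))/8.59)))+2)
E
cat > lie.py <<'E'
from h import *
ax=np.radians(57.6);a=np.array([np.cos(ax),np.sin(ax),0]);up=np.array([0,0,1.])
th=np.radians(55);b=np.cos(th)*a+np.sin(th)*up
R=frame(-b,np.cross(up,a))
G=np.array([.5243,-.083,.018])+.018*a
E
python3 - <<'E'
from lie import *
print(Rn.from_rotvec(ctrl.get_obs()["tool_rot"]).as_matrix().round(2).tolist())
go(G+b*(.063+.10),R,"pre")
E
```

```text
[[0.91, 0.42, -0.0], [0.42, -0.91, 0.0], [0.0, -0.0, -1.0]]
pre t 0.15 row [0.8905, -0.6475, 0.2535] [-0.1119, -0.3786, -0.3514] N>= 16
```

Emit:
apply_moves --rows '[0.89, -0.6475, 0.2535, -0.112, -0.3786, -0.3514, 0.89, -0.6475, 0.2535, -0.112, -0.3786, -0.3514, 0.89, -0.6475, 0.2535, -0.112, -0.3786, -0.3514, 0.89, -0.6475, 0.2535, -0.112, -0.3786, -0.3514, 0.89, -0.6475, 0.2535, -0.112, -0.3786, -0.3514, 0.89, -0.6475, 0.2535, -0.112, -0.3786, -0.3514, 0.89, -0.6475, 0.2535, -0.112, -0.3786, -0.3514, 0.89, -0.6475, 0.2535, -0.112, -0.3786, -0.3514, 0.89, -0.6475, 0.2535, -0.112, -0.3786, -0.3514, 0.89, -0.6475, 0.2535, -0.112, -0.3786, -0.3514, 0.89, -0.6475, 0.2535, -0.112, -0.3786, -0.3514, 0.89, -0.6475, 0.2535, -0.112, -0.3786, -0.3514, 0.89, -0.6475, 0.2535, -0.112, -0.3786, -0.3514, 0.89, -0.6475, 0.2535, -0.112, -0.3786, -0.3514, 0.89, -0.6475, 0.2535, -0.112, -0.3786, -0.3514, 0.89, -0.6475, 0.2535, -0.112, -0.3786, -0.3514, 0.89, -0.6475, 0.2535, -0.112, -0.3786, -0.3514, 0.89, -0.6475, 0.2535, -0.112, -0.3786, -0.3514]' --grip 0.8 --grip_force 40

```text
t: 1.95
tool_pos: [0.5835, 0.0094, 0.1522]
tool_rot: [2.408, 1.32, -0.759]
contact_force: [0.8, -0.9, 0.6]
opening: 0.0687
grip_force: 0.0
```

```bash
python3 - <<'E'
from lie import *
print(ctrl.tip_extent,ctrl.get_obs()["q"].round(3))
go(G+b*(.163),R,"err"); go(G+b*.063,R,"grasp")
c=cam("wrist");I,D=ctrl.get_image("wrist");cv2.imwrite("pics/w1.png",I)
P=cloud(c,D)
m=(P[...,2]>.024)&(P[...,2]<.045)&(np.hypot(P[...,0]-G[0],P[...,1]-G[1])<.075)
hsv=cv2.cvtColor(I,cv2.COLOR_BGR2HSV); m&=(hsv[...,1]<90)
q=P[m][:,:2].astype(np.float32);print(len(q),cv2.minAreaRect(q),P[m].max(0))
c2=cam("top")
E
```

```text
0.0726 [ 0.055  0.301  1.666 -0.487  1.562  0.724]
err t 1.95 row [0.0031, -0.0009, -0.0008] [0.0004, 0.0007, -0.0015] N>= 3
grasp t 1.95 row [0.0033, -0.001, 0.1659] [0.0004, 0.0007, -0.0015] N>= 4
2564 ((0.5203515887260437, -0.08232732117176056), (0.06445787101984024, 0.03380759432911873), 58.464908599853516) [ 0.55063417 -0.04730206  0.0370284 ]
```

View pics/w1.png

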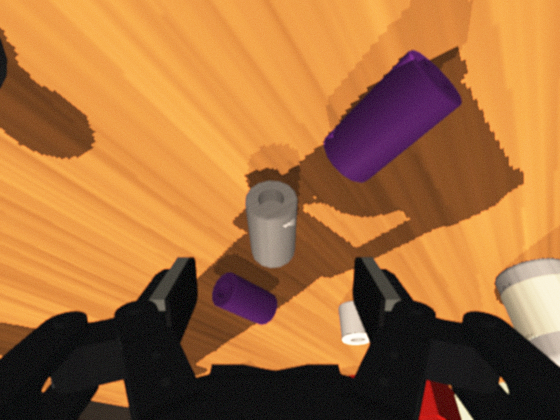

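The wrist view shows the aluminium spacer at (271,222) between the fingers, with a purple one at the upper right and another below. Before going down I'll check how far the fingertips reach.

```bash
python3 - <<'E'
from lie import *
I,D=ctrl.get_image("wrist");T=np.array(ctrl.camera_model("wrist")["tool_from_camera"]);K=cam("wrist")[0]
P=cloud((K,T[:3,:3],T[:3,3]),D)
m=(D>0)&(P[...,2]<.1)&(P[...,2]>.03)&(abs(P[...,1])<.06)
q=P[m];print(len(q),np.percentile(q[:,2],[50,90,99,100]).round(4)); t=q[q[:,2]>np.percentile(q[:,2],90)];print(t.min(0).round(4),t.max(0).round(4))
G2=np.array([.5225,-.0826,.018])+.018*a
go(G2+b*.063,R,"grasp")
E
```

```text
5655 [0.0474 0.0972 0.0997 0.1   ]
[0.0594 0.0522 0.0972] [0.0925 0.06   0.1   ]
grasp t 2.05 row [0.0022, -0.0039, 0.1667] [0.0005, 0.0006, -0.0015] N>= 5
```

```bash
python3 - <<'E'
from h import *
I,D=ctrl.get_image("wrist");T=np.array(ctrl.camera_model("wrist")["tool_from_camera"]);K=cam("wrist")[0]
P=cloud((K,T[:3,:3],T[:3,3]),D)
m=(D>0)&(abs(P[...,0])<.02)&(P[...,2]<.12)&(abs(P[...,1])<.07)
q=P[m];print(len(q),np.histogram(q[:,2],bins=np.arange(.02,.121,.005)))
t=q[(q[:,2]>.055)];print(t.min(0),t.max(0))
E
```

```text
49124 (array([890, 884, 735, 911, 825, 724, 662, 549, 310,  26,   0,   0,   0,
         0,   0,   0,   0,   0,   0,   0]), array([0.02 , 0.025, 0.03 , 0.035, 0.04 , 0.045, 0.05 , 0.055, 0.06 ,
       0.065, 0.07 , 0.075, 0.08 , 0.085, 0.09 , 0.095, 0.1  , 0.105,
       0.11 , 0.115, 0.12 ]))
[-0.0124732  -0.0496268   0.05500108] [0.01091786 0.04530935 0.0661306 ]
```

Emit:
apply_moves --rows '[0.002, -0.004, 0.06, 0, 0, 0, 0.002, -0.004, 0.1, 0, 0, 0, 0.002, -0.004, 0.14, 0, 0, 0, 0.002, -0.004, 0.17, 0, 0, 0, 0.002, -0.004, 0.17, 0, 0, 0, 0.002, -0.004, 0.17, 0, 0, 0]'

```text
t: 2.7
tool_pos: [0.5512, -0.0372, 0.068]
tool_rot: [2.407, 1.322, -0.759]
contact_force: [1.5, 0.5, 0.9]
opening: 0.0684
grip_force: 0.0
```

Emit:
apply_moves --rows '[0, 0, 0, 0, 0, 0, 0, 0, 0, 0, 0, 0, 0, 0, 0, 0, 0, 0, 0, 0, 0, 0, 0, 0, 0, 0, 0, 0, 0, 0, 0, 0, 0, 0, 0, 0, 0, 0, 0, 0, 0, 0, 0, 0, 0, 0, 0, 0, 0, 0, 0, 0, 0, 0, 0, 0, 0, 0, 0, 0]' --grip 0 --grip_force 60

```text
t: 3.7
tool_pos: [0.5523, -0.0366, 0.0691]
tool_rot: [2.406, 1.322, -0.756]
contact_force: [1.3, 3.1, 5.8]
opening: 0.034
grip_force: 59.9
```

```bash
cat > place.py <<'E'
from lie import *
Rg=Rn.from_rotvec([2.406,1.322,-.756]).as_matrix();Gr=np.array([.5225,-.0826,.018])+.018*a
off=Rg.T@(Gr-np.array([.5523,-.0366,.0691]))   # held point in tool frame
off[1]=0
Rp=Rn.from_rotvec(np.cross(a,up)*np.pi/2).as_matrix()@Rg
C=np.array([.513,.3655])
def tcp(h,R=Rp): # base of spacer at height h
    return np.array([*C,h+.050])-R@off
if __name__=="__main__":
    print(off,(Rp@[0,0,1]).round(2))
    o=ctrl.get_obs();go(np.array(o["tool_pos"])+[0,0,.16],Rg,"lift")
    Rh=Rn.from_rotvec(np.cross(a,up)*np.pi/4).as_matrix()@Rg
    go(tcp(.14),Rp,"hover(from here)")
E
python3 place.py
```

```text
[-0.0008368   0.          0.06296805] [ 0.44  0.69 -0.57]
lift t 3.7 row [-0.1529, 0.001, -0.2185] [-0.0001, -0.0001, -0.0001] N>= 6
hover(from here) t 3.7 row [0.2135, -0.4136, -0.4722] [0.0016, 0.9999, 0.0033] N>= 13
```

Emit:
apply_moves --rows '[-0.02, 0, -0.03, 0, 0, 0, -0.06, 0, -0.087, 0, 0, 0, -0.1, 0, -0.145, 0, 0, 0, -0.153, 0, -0.218, 0, 0, 0, -0.153, 0, -0.218, 0, 0, 0, -0.153, 0, -0.218, 0, 0, 0]'

```text
t: 4.3
tool_pos: [0.5517, -0.0367, 0.2291]
tool_rot: [2.407, 1.321, -0.753]
contact_force: [0.1, 0.3, -2.2]
opening: 0.034
grip_force: 60.0
```

```bash
python3 place.py
```

```text
[-0.0008368   0.          0.06296805] [ 0.44  0.69 -0.57]
lift t 4.3 row [-0.1526, 0.0013, -0.2187] [0.0003, -0.001, -0.0007] N>= 6
hover(from here) t 4.3 row [0.3671, -0.414, -0.2539] [0.0023, 0.9989, 0.0032] N>= 13
```

Emit:
apply_moves --rows '[0.03, -0.035, -0.02, 0, 0.08, 0, 0.06, -0.07, -0.042, 0, 0.16, 0, 0.09, -0.1, -0.063, 0, 0.25, 0, 0.12, -0.138, -0.085, 0, 0.33, 0, 0.15, -0.17, -0.105, 0, 0.41, 0, 0.18, -0.207, -0.127, 0, 0.5, 0, 0.21, -0.24, -0.148, 0, 0.58, 0, 0.245, -0.276, -0.17, 0, 0.66, 0, 0.275, -0.31, -0.19, 0, 0.75, 0, 0.306, -0.345, -0.21, 0, 0.83, 0, 0.335, -0.38, -0.233, 0, 0.91, 0, 0.36, -0.4, -0.25, 0.002, 0.97, 0.003, 0.367, -0.414, -0.254, 0.002, 0.999, 0.003, 0.367, -0.414, -0.254, 0.002, 0.999, 0.003, 0.367, -0.414, -0.254, 0.002, 0.999, 0.003, 0.367, -0.414, -0.254, 0.002, 0.999, 0.003]'

```text
t: 5.9
tool_pos: [0.4849, 0.3219, 0.2247]
tool_rot: [-2.154, -1.176, -1.113]
contact_force: [0.5, -0.1, -1.2]
opening: 0.0338
grip_force: 60.0
```

```bash
python3 - <<'E'
from place import *
print(ctrl.get_obs()["q"].round(2))
go(tcp(.14),Rp,"err");go(tcp(.012),Rp,"down");go(tcp(.010),Rp,"touch")
I,D=ctrl.get_image("scene");P=cloud(cam("scene"),D)
r=np.hypot(P[...,0]-C[0],P[...,1]-C[1]);m=(r<.03)&(P[...,2]>.11)&(P[...,2]<.24);q=P[m];print(len(q))
for z in np.arange(.13,.22,.01):
    k=q[abs(q[:,2]-z)<.005]; print(z.round(2),len(k),k.mean(0).round(4) if len(k) else "")
v,u=np.where(m);cv2.imwrite("pics/s1.png",cv2.resize(I[v.min()-60:v.max()+70,u.min()-80:u.max()+80],None,fx=3,fy=3))
E
```

```text
[ 0.26 -0.26  2.19  1.04  0.7   0.17]
err t 5.9 row [0.0037, 0.0002, -0.001] [-0.0008, 0.0027, -0.0019] N>= 3
down t 5.9 row [-0.1705, 0.0008, 0.1221] [-0.0008, 0.0027, -0.0019] N>= 5
touch t 5.9 row [-0.1733, 0.0008, 0.124] [-0.0008, 0.0027, -0.0019] N>= 5
312
0.13 0 
0.14 33 [0.5173 0.3545 0.1416]
0.15 44 [0.518  0.3534 0.1499]
0.16 47 [0.5187 0.3538 0.16  ]
0.17 47 [0.5175 0.354  0.1698]
0.18 36 [0.5192 0.3509 0.1797]
0.19 30 [0.529  0.349  0.1896]
0.2 58 [0.5192 0.3623 0.2005]
0.21 17 [0.5113 0.3511 0.2085]
```

View pics/s1.png

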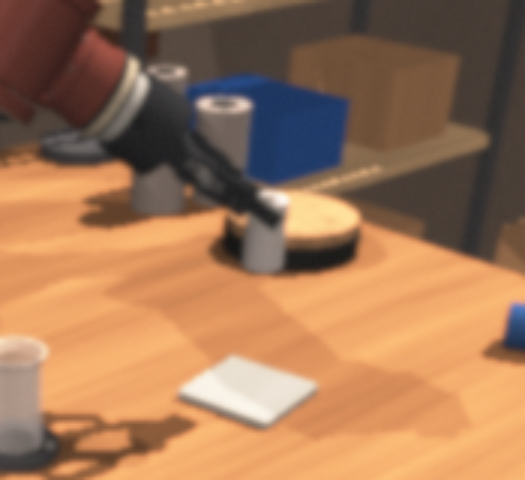

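The crop shows the spacer held upright at its upper end at (265,232), over the plate at (248,390). The scene depth puts its sides vertical and its bottom at 0.14 m. I'll lower it now.

Emit:
apply_moves --rows '[-0.03, 0, 0.022, 0, 0, 0, -0.07, 0, 0.051, 0, 0.002, 0, -0.11, 0, 0.08, 0, 0.002, 0, -0.145, 0, 0.105, 0, 0.002, 0, -0.16, 0, 0.114, 0, 0.002, 0, -0.166, 0, 0.119, 0, 0.002, 0, -0.169, 0, 0.121, 0, 0.002, 0, -0.17, 0, 0.122, 0, 0.002, 0, -0.17, 0, 0.122, 0, 0.002, 0]'

```text
t: 6.85
tool_pos: [0.4858, 0.3236, 0.1009]
tool_rot: [-2.149, -1.175, -1.12]
contact_force: [-0.2, -0.4, -1.6]
opening: 0.0342
grip_force: 60.0
```

```bash
python3 - <<'E'
from place import *
go(tcp(.012),Rp,"12");go(tcp(.010),Rp,"10");go(tcp(.008),Rp,"8")
A=Rn.from_rotvec(ctrl.get_obs()["tool_rot"]).as_matrix();print("1mm down",(A.T@[0,0,-.001]/.6).round(5))
E
```

```text
12 t 6.85 row [-0.004, 0.0004, 0.0005] [-0.0005, -0.0012, -0.0008] N>= 3
10 t 6.85 row [-0.0067, 0.0004, 0.0024] [-0.0005, -0.0012, -0.0008] N>= 3
8 t 6.85 row [-0.0094, 0.0004, 0.0043] [-0.0005, -0.0012, -0.0008] N>= 3
1mm down [-0.00137  0.       0.00095]
```

Emit:
apply_moves --rows '[-0.0014, 0, 0.001, 0, 0, 0, -0.0027, 0, 0.0019, 0, 0, 0, -0.0041, 0, 0.0028, 0, 0, 0, -0.0048, 0, 0.0033, 0, 0, 0, -0.0048, 0, 0.0033, 0, 0, 0, -0.0048, 0, 0.0033, 0, 0, 0]'

```text
t: 7.45
tool_pos: [0.4858, 0.3239, 0.0979]
tool_rot: [-2.147, -1.175, -1.121]
contact_force: [-3.0, -2.4, 5.0]
opening: 0.0345
grip_force: 60.8
```

Emit:
apply_moves --rows '[0, 0, 0, 0, 0, 0, 0, 0, 0, 0, 0, 0, 0, 0, 0, 0, 0, 0, 0, 0, 0, 0, 0, 0, 0, 0, 0, 0, 0, 0, 0, 0, 0, 0, 0, 0, 0, 0, 0, 0, 0, 0, 0, 0, 0, 0, 0, 0]' --grip 0.8

```text
t: 8.25
tool_pos: [0.4851, 0.3234, 0.0962]
tool_rot: [-2.149, -1.175, -1.118]
contact_force: [-0.5, 0.1, -0.5]
opening: 0.0684
grip_force: 0.0
```

Emit:
apply_moves --rows '[0, 0, -0.02, 0, 0, 0, 0, 0, -0.06, 0, 0, 0, 0, 0, -0.1, 0, 0, 0, 0, 0, -0.15, 0, 0, 0, 0, 0, -0.2, 0, 0, 0, 0, 0, -0.2, 0, 0, 0, 0, 0, -0.2, 0, 0, 0]'

```text
t: 8.95
tool_pos: [0.4325, 0.2403, 0.1657]
tool_rot: [-2.149, -1.175, -1.121]
contact_force: [-0.0, -0.0, -0.7]
opening: 0.0685
grip_force: 0.0
```

```bash
cat > std.py <<'E'
from h import *
import sys
def top_at(name,xy,zlo,zhi,rad=.035):
    I,D=ctrl.get_image(name);P=cloud(cam(name),D)
    m=(np.hypot(P[...,0]-xy[0],P[...,1]-xy[1])<rad)&(P[...,2]>zlo)&(P[...,2]<zhi)
    q=P[m]
    if len(q)<8: print(name,len(q)); return I,P,None
    cc,r=cv2.minEnclosingCircle(q[:,:2].astype(np.float32));print(name,len(q),"circ",np.round(cc,4),round(r,4),"mean",q.mean(0).round(4))
    return I,P,cc
E
python3 - <<'E'
from std import *
for n in("top","scene","wrist"):
    I,P,_=top_at(n,(.513,.364),.068,.082)
    for z in(.02,.035,.05,.065):
        m=(np.hypot(P[...,0]-.513,P[...,1]-.364)<.03)&(abs(P[...,2]-z)<.006); print("  ",z,m.sum(),P[m].mean(0).round(4) if m.any() else "")
    cv2.imwrite(f"pics/{n}2.png",I)
E
```

```text
top 200 circ [0.5154 0.3682] 0.0183 mean [0.5156 0.3671 0.0742]
   0.02 47 [0.5122 0.356  0.0178]
   0.035 28 [0.5154 0.3547 0.0357]
   0.05 31 [0.515  0.3544 0.0504]
   0.065 86 [0.5155 0.3651 0.0647]
scene 83 circ [0.5092 0.3646] 0.0201 mean [0.5127 0.3633 0.0734]
   0.02 48 [0.5188 0.3562 0.0201]
   0.035 45 [0.5186 0.3565 0.0346]
   0.05 49 [0.5187 0.3562 0.0499]
   0.065 54 [0.5183 0.3576 0.0657]
wrist 1292 circ [0.5102 0.3665] 0.0185 mean [0.5094 0.3648 0.0724]
   0.02 311 [0.5031 0.3549 0.0202]
   0.035 349 [0.503  0.3551 0.0351]
   0.05 403 [0.5031 0.355  0.0501]
   0.065 763 [0.5076 0.3619 0.0649]
```

View pics/wrist2.png

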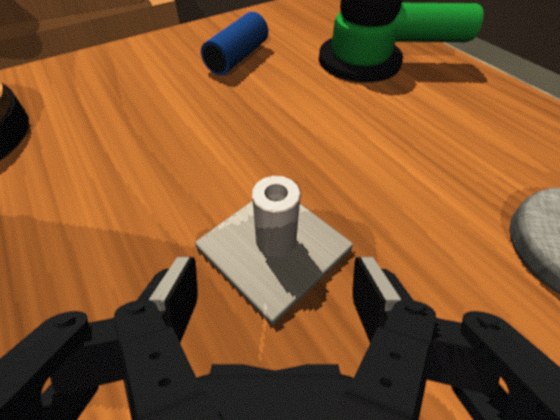

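The wrist view shows the spacer standing square near the middle of the plate, top at (276,190) and fully released. All three cameras agree within about 5 mm. Next the tool goes upright over it.

```bash
cat > down.py <<'E'
from lie import *
Rd=frame([0,0,-1],np.cross(up,a))
E
python3 - <<'E'
from down import *
go([.5125,.367,.23],Rd,"hover")
E
```

```text
hover t 9.1 row [0.2332, -0.0003, 0.141] [-0.0013, -0.6106, -0.0028] N>= 9
```

Emit:
apply_moves --rows '[0.03, 0, 0.0, 0, -0.09, 0, 0.06, 0, 0.01, 0, -0.18, 0, 0.1, 0, 0.03, 0, -0.27, 0, 0.13, 0, 0.06, 0, -0.36, 0, 0.165, 0, 0.085, 0, -0.45, 0, 0.2, 0, 0.11, 0, -0.54, 0, 0.2332, 0, 0.141, -0.001, -0.61, -0.003, 0.2332, 0, 0.141, -0.001, -0.61, -0.003, 0.2332, 0, 0.141, -0.001, -0.61, -0.003, 0.2332, 0, 0.141, -0.001, -0.61, -0.003]'

```text
t: 10.1
tool_pos: [0.5119, 0.3659, 0.2295]
tool_rot: [-2.753, -1.513, -0.0]
contact_force: [-0.7, -0.7, 0.0]
opening: 0.0682
grip_force: 0.0
```

```bash
python3 - <<'E'
from std import *
from down import *
o=ctrl.get_obs();print(o["tool_pos"].round(4))
I,P,cc=top_at("wrist",(.513,.367),.066,.082)
c=cam("wrist");m=(np.hypot(P[...,0]-.513,P[...,1]-.367)<.035)&(P[...,2]>.066)&(P[...,2]<.085)
v,u=np.where(m);uv,r=cv2.minEnclosingCircle(np.stack([u,v],1).astype(np.float32));print(uv,r,ray(c,uv,.074))
K,T=c[0],np.array(ctrl.camera_model("wrist")["tool_from_camera"]);print("cam in tool",T[:3,3].round(3))
go([cc[0],cc[1],.126],Rd,"grasp@cc");go([.5125,.367,.126],Rd,"grasp@nom")
E
```

```text
[0.5119 0.3659 0.2295]
wrist 1682 circ [0.5109 0.3668] 0.018 mean [0.5116 0.3676 0.074 ]
(275.1759948730469, 211.62388610839844) 25.985631942749023 [0.51161221 0.36784916 0.074     ]
cam in tool [ 0.069 -0.002 -0.07 ]
grasp@cc t 10.15 row [0.0007, -0.0027, 0.1735] [0.0002, -0.0007, -0.0004] N>= 5
grasp@nom t 10.15 row [0.0024, -0.0006, 0.1735] [0.0002, -0.0007, -0.0004] N>= 5
```

Agrees within 2 mm, so I go down and grip.

Emit:
apply_moves --rows '[0.0015, -0.0015, 0.05, 0, 0, 0, 0.0015, -0.0015, 0.1, 0, 0, 0, 0.0015, -0.0015, 0.14, 0, 0, 0, 0.0015, -0.0015, 0.173, 0, 0, 0, 0.0015, -0.0015, 0.173, 0, 0, 0, 0.0015, -0.0015, 0.173, 0, 0, 0]'

```text
t: 10.75
tool_pos: [0.5125, 0.3669, 0.1279]
tool_rot: [-2.754, -1.512, -0.004]
contact_force: [0.4, -0.1, 0.8]
opening: 0.0682
grip_force: 0.0
```

Emit:
apply_moves --rows '[0, 0, 0, 0, 0, 0, 0, 0, 0, 0, 0, 0, 0, 0, 0, 0, 0, 0, 0, 0, 0, 0, 0, 0, 0, 0, 0, 0, 0, 0, 0, 0, 0, 0, 0, 0, 0, 0, 0, 0, 0, 0, 0, 0, 0, 0, 0, 0, 0, 0, 0, 0, 0, 0]' --grip 0

```text
t: 11.65
tool_pos: [0.514, 0.3683, 0.1297]
tool_rot: [2.753, 1.513, 0.009]
contact_force: [0.8, -1.1, 6.4]
opening: 0.0337
grip_force: 60.1
```

```bash
python3 - <<'E'
from down import *
o=ctrl.get_obs();print(o["tool_pos"]);
go(o["tool_pos"]+[0,0,.11],Rd,"lift")
E
```

```text
[0.51398418 0.36834999 0.12965045]
lift t 11.65 row [0.0009, 0.0006, -0.1833] [0.002, -0.0032, -0.0002] N>= 5
```

Emit:
apply_moves --rows '[0, 0, -0.02, 0, 0, 0, 0, 0, -0.07, 0, 0, 0, 0, 0, -0.13, 0, 0, 0, 0, 0, -0.19, 0, 0, 0, 0, 0, -0.19, 0, 0, 0, 0, 0, -0.19, 0, 0, 0]'

```text
t: 12.25
tool_pos: [0.5127, 0.3678, 0.2425]
tool_rot: [2.753, 1.513, 0.007]
contact_force: [0.5, -0.2, -1.9]
opening: 0.0338
grip_force: 60.0
```

```bash
python3 - <<'E'
from down import *
o=ctrl.get_obs();M=np.array([.454,.1265]);print(Rd[:,0].round(2),Rn.from_rotvec(o["tool_rot"]).as_matrix()[:,0].round(2))
x=Rn.from_rotvec(o["tool_rot"]).as_matrix()[:2,0]
go([*(M-.09*x),.245],Rd,"view");go([*M,.245],Rd,"over")
E
```

```text
[-0.54 -0.84 -0.  ] [0.54 0.84 0.  ]
view t 12.25 row [-0.5419, 0.133, -0.006] [0.0014, -0.0024, -0.0002] N>= 9
over t 12.25 row [-0.3919, 0.133, -0.0054] [0.0014, -0.0024, -0.0002] N>= 7
```

Emit:
apply_moves --rows '[-0.04, 0.01, -0.03, 0, 0, 0, -0.1, 0.025, -0.03, 0, 0, 0, -0.17, 0.042, -0.03, 0, 0, 0, -0.25, 0.061, -0.03, 0, 0, 0, -0.33, 0.081, -0.03, 0, 0, 0, -0.41, 0.1, -0.03, 0, 0, 0, -0.48, 0.118, -0.03, 0, 0, 0, -0.525, 0.129, -0.03, 0, 0, 0, -0.542, 0.133, -0.03, 0, 0, 0, -0.542, 0.133, -0.03, 0, 0, 0, -0.542, 0.133, -0.03, 0, 0, 0]'

```text
t: 13.35
tool_pos: [0.4055, 0.0509, 0.2579]
tool_rot: [-2.752, -1.513, -0.003]
contact_force: [0.2, 0.3, -1.1]
opening: 0.034
grip_force: 60.0
```

```bash
python3 - <<'E'
from std import *
from down import *
I,P,cc=top_at("wrist",(.454,.1265),.092,.106,.04)
c=cam("wrist");cv2.imwrite("pics/w3.png",I)
m=(np.hypot(P[...,0]-.454,P[...,1]-.1265)<.04)&(P[...,2]>.092)&(P[...,2]<.106)
v,u=np.where(m);uv,r=cv2.minEnclosingCircle(np.stack([u,v],1).astype(np.float32));print(uv,r,ray(c,uv,.1))
top_at("top",(.454,.1265),.092,.106,.04); top_at("scene",(.454,.1265),.092,.106,.04)
# foot
for n in("wrist",):
    m=(np.hypot(P[...,0]-.454,P[...,1]-.1265)<.05)&(abs(P[...,2]-.01)<.003)
    if m.sum()>20: print("foot",m.sum(),cv2.minEnclosingCircle(P[m][:,:2].astype(np.float32)))
# held spacer in tool frame
T=np.array(ctrl.camera_model("wrist")["tool_from_camera"]);I,D=ctrl.get_image("wrist");Q=cloud((c[0],T[:3,:3],T[:3,3]),D)
m=(D>0)&(abs(Q[...,1])<.022)&(abs(Q[...,0])<.03)&(Q[...,2]>.05)&(Q[...,2]<.13)
for z in(.06,.08,.09,.10,.11):
    k=m&(abs(Q[...,2]-z)<.004)
    if k.any(): print("held z",z,k.sum(),"xmax",np.percentile(Q[k][:,0],98).round(4),"y",np.percentile(Q[k][:,1],[2,98]).round(4))
E
```

```text
wrist 3350 circ [0.4499 0.1246] 0.0285 mean [0.4509 0.1261 0.0978]
(274.6367492675781, 81.44880676269531) 47.75105667114258 [0.45042825 0.12532227 0.1       ]
top 209 circ [0.4546 0.1258] 0.0284 mean [0.4613 0.1256 0.0982]
scene 150 circ [0.4494 0.121 ] 0.0304 mean [0.4478 0.1247 0.0978]
foot 2399 ((0.4484737813472748, 0.12259968370199203), 0.039689742028713226)
held z 0.06 2339 xmax 0.0153 y [-0.0197  0.019 ]
held z 0.08 365 xmax 0.0154 y [-0.0181  0.0136]
held z 0.09 307 xmax 0.0153 y [-0.0181  0.0136]
held z 0.1 260 xmax 0.0152 y [-0.0181  0.0134]
held z 0.11 225 xmax 0.0152 y [-0.0181  0.0134]
```

View pics/w3.png

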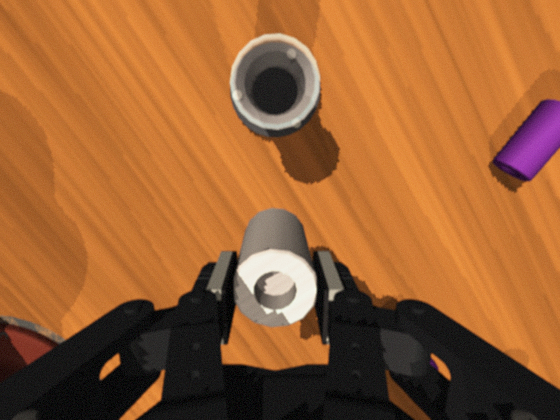

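The wrist view shows the tube mouth at (275,81) and the held spacer's top at (277,288). Both come from the same camera, so I use their relative offset.

```bash
cat > mag.py <<'E'
from down import *
M=np.array([.4502,.1252])
def aim(z,ox=-.0025,oy=-.001,lab=""):
    A=Rn.from_rotvec(ctrl.get_obs()["tool_rot"]).as_matrix()
    Rv=Rd if A[:2,0]@Rd[:2,0]>0 else Rd@np.diag([-1,-1,1])
    p=M-(Rv@[ox,oy,0])[:2]; go([*p,z],Rv,lab)
E
python3 -c "
from mag import *
aim(.25,lab='over');aim(.222,lab='mouth');aim(.205,lab='205')"
```

```text
over t 13.55 row [0.1479, -0.0017, 0.0147] [0.0005, -0.0013, 0.001] N>= 4
mouth t 13.55 row [0.1478, -0.0017, 0.0614] [0.0005, -0.0013, 0.001] N>= 4
205 t 13.55 row [0.1477, -0.0017, 0.0897] [0.0005, -0.0013, 0.001] N>= 5
```

Emit:
apply_moves --rows '[0.03, 0, 0, 0, 0, 0, 0.08, -0.001, 0, 0, 0, 0, 0.12, -0.0015, 0, 0, 0, 0, 0.148, -0.0017, 0.01, 0, -0.001, 0.001, 0.148, -0.0017, 0.015, 0, -0.001, 0.001, 0.148, -0.0017, 0.015, 0, -0.001, 0.001, 0.148, -0.0017, 0.03, 0, -0.001, 0.001, 0.148, -0.0017, 0.045, 0, -0.001, 0.001, 0.148, -0.0017, 0.055, 0, -0.001, 0.001, 0.148, -0.0017, 0.055, 0, -0.001, 0.001]'

```text
t: 14.55
tool_pos: [0.4515, 0.1254, 0.2243]
tool_rot: [-2.755, -1.51, 0.002]
contact_force: [-0.4, -0.9, -2.3]
opening: 0.0337
grip_force: 60.0
```

```bash
python3 -c "
from mag import *
o=ctrl.get_obs();print(o['tool_pos'],o['contact_force'])
aim(.222,lab='mouth');aim(.205,lab='205');aim(.177,lab='177')"
```

```text
[0.45147412 0.1253927  0.22431896] [-0.43688187 -0.94249681 -2.25972355]
mouth t 14.55 row [0.0028, 0.0, 0.0039] [-0.0005, 0.0007, -0.0016] N>= 3
205 t 14.55 row [0.0028, 0.0001, 0.0322] [-0.0005, 0.0007, -0.0016] N>= 3
177 t 14.55 row [0.0028, 0.0001, 0.0789] [-0.0005, 0.0007, -0.0016] N>= 3
```

Emit:
apply_moves --rows '[0.0028, 0, 0.005, 0, 0, 0, 0.0028, 0, 0.012, 0, 0, 0, 0.0028, 0, 0.019, 0, 0, 0, 0.0028, 0, 0.026, 0, 0, 0, 0.0028, 0, 0.032, 0, 0, 0, 0.0028, 0, 0.032, 0, 0, 0]'

```text
t: 15.15
tool_pos: [0.4529, 0.1272, 0.206]
tool_rot: [2.754, 1.511, -0.0]
contact_force: [0.8, -0.1, -1.4]
opening: 0.0339
grip_force: 60.0
```

No contact forces, so I keep going down.

Emit:
apply_moves --rows '[0, 0, 0.006, 0, 0, 0, 0, 0, 0.012, 0, 0, 0, 0, 0, 0.018, 0, 0, 0, 0, 0, 0.024, 0, 0, 0, 0, 0, 0.024, 0, 0, 0]'

```text
t: 15.65
tool_pos: [0.4529, 0.1272, 0.1916]
tool_rot: [2.754, 1.511, -0.0]
contact_force: [-0.2, 0.7, -0.4]
opening: 0.0337
grip_force: 60.0
```

Emit:
apply_moves --rows '[0, 0, 0.006, 0, 0, 0, 0, 0, 0.012, 0, 0, 0, 0, 0, 0.018, 0, 0, 0, 0, 0, 0.024, 0, 0, 0, 0, 0, 0.024, 0, 0, 0]'

```text
t: 16.15
tool_pos: [0.4529, 0.1272, 0.1772]
tool_rot: [2.754, 1.511, -0.0]
contact_force: [-0.1, -0.4, -1.8]
opening: 0.0337
grip_force: 60.0
```

Emit:
apply_moves --rows '[0, 0, 0, 0, 0, 0, 0, 0, 0, 0, 0, 0, 0, 0, 0, 0, 0, 0, 0, 0, 0, 0, 0, 0, 0, 0, 0, 0, 0, 0, 0, 0, 0, 0, 0, 0, 0, 0, 0, 0, 0, 0, 0, 0, 0, 0, 0, 0]' --grip 0.8

```text
t: 16.95
tool_pos: [0.4534, 0.1273, 0.178]
tool_rot: [2.754, 1.51, 0.002]
contact_force: [0.2, -0.1, 0.2]
opening: 0.068
grip_force: 0.0
```

Emit:
apply_moves --rows '[0, 0, -0.03, 0, 0, 0, 0, 0, -0.08, 0, 0, 0, 0, 0, -0.14, 0, 0, 0, 0, 0, -0.14, 0, 0, 0, 0, 0, -0.14, 0, 0, 0]'

```text
t: 17.45
tool_pos: [0.4537, 0.1273, 0.2631]
tool_rot: [2.753, 1.51, 0.005]
contact_force: [-0.6, -0.1, -0.4]
opening: 0.0679
grip_force: 0.0
```

```bash
python3 - <<'E'
from std import *
from mag import *
I,P,cc=top_at("wrist",(.4525,.1265),.060,.088,.018)
o=ctrl.get_obs();print(o["tool_pos"])
top_at("wrist",(.4525,.1265),.092,.106,.04)
A=Rn.from_rotvec(o["tool_rot"]).as_matrix()
S=np.array([.5015,-.294]);go([*(S-.02*A[:2,0]),.25],A,"short hover")
cv2.imwrite("pics/w4.png",I)
E
```

```text
wrist 1198 circ [0.4526 0.1265] 0.0181 mean [0.4499 0.1243 0.0699]
[0.45299599 0.12725433 0.26152712]
wrist 2188 circ [0.4486 0.1243] 0.0288 mean [0.4479 0.1226 0.0972]
short hover t 17.55 row [-0.5816, 0.446, 0.0181] [-0.0008, 0.0006, 0.0] N>= 11
```

View pics/w4.png

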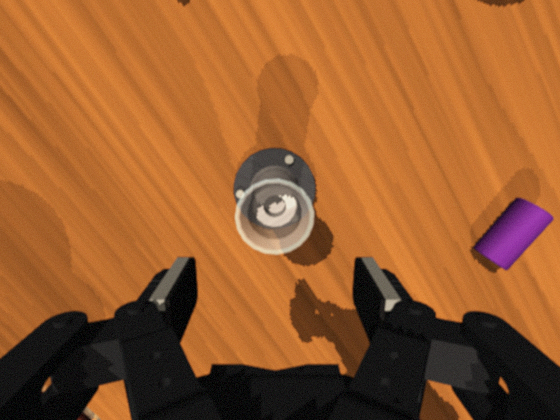

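The spacer's top ring shows inside the tube at (275,208), at about 72 mm, so it is seated. On to the short spacer.

Emit:
apply_moves --rows '[-0.58, 0.446, 0.018, 0, 0, 0, -0.58, 0.446, 0.018, 0, 0, 0, -0.58, 0.446, 0.018, 0, 0, 0, -0.58, 0.446, 0.018, 0, 0, 0, -0.58, 0.446, 0.018, 0, 0, 0, -0.58, 0.446, 0.018, 0, 0, 0, -0.58, 0.446, 0.018, 0, 0, 0, -0.58, 0.446, 0.018, 0, 0, 0, -0.58, 0.446, 0.018, 0, 0, 0, -0.58, 0.446, 0.018, 0, 0, 0, -0.58, 0.446, 0.018, 0, 0, 0, -0.58, 0.446, 0.018, 0, 0, 0, -0.58, 0.446, 0.018, 0, 0, 0]'

```text
t: 18.85
tool_pos: [0.4918, -0.3086, 0.2508]
tool_rot: [2.753, 1.513, 0.002]
contact_force: [0.5, 0.0, 1.4]
opening: 0.0678
grip_force: 0.0
```

```bash
python3 - <<'E'
from std import *
from down import *
I,P,cc=top_at("wrist",(.5015,-.2945),.033,.048,.03)
o=ctrl.get_obs();print(o["tool_pos"].round(4))
A=Rn.from_rotvec(o["tool_rot"]).as_matrix();Rv=Rd@np.diag([-1,-1,1])
# wrist bias: camera saw long spacer ~1.5 mm short of tool centre
for z in(.15,.102): go([cc[0]+.0005,cc[1]+.0005,z],Rv,z)
E
```

```text
wrist 1119 circ [ 0.4991 -0.2971] 0.0181 mean [ 0.4995 -0.2965  0.04  ]
[ 0.4919 -0.3086  0.2511]
0.15 t 18.9 row [0.0237, -0.0002, 0.1685] [0.0006, -0.0005, -0.0001] N>= 5
0.102 t 18.9 row [0.0236, -0.0003, 0.2485] [0.0006, -0.0005, -0.0001] N>= 5
```

Emit:
apply_moves --rows '[0.01, 0, 0.06, 0, 0, 0, 0.0236, 0, 0.12, 0, 0, 0, 0.0236, 0, 0.18, 0, 0, 0, 0.0236, 0, 0.225, 0, 0, 0, 0.0236, 0, 0.255, 0, 0, 0, 0.0236, 0, 0.255, 0, 0, 0, 0.0236, 0, 0.255, 0, 0, 0]'

```text
t: 19.6
tool_pos: [0.5, -0.2976, 0.0989]
tool_rot: [2.753, 1.512, 0.002]
contact_force: [0.7, 1.8, 1.3]
opening: 0.0682
grip_force: 0.0
```

Emit:
apply_moves --rows '[0, 0, 0, 0, 0, 0, 0, 0, 0, 0, 0, 0, 0, 0, 0, 0, 0, 0, 0, 0, 0, 0, 0, 0, 0, 0, 0, 0, 0, 0, 0, 0, 0, 0, 0, 0, 0, 0, 0, 0, 0, 0, 0, 0, 0, 0, 0, 0, 0, 0, 0, 0, 0, 0]' --grip 0

```text
t: 20.5
tool_pos: [0.5008, -0.2989, 0.1006]
tool_rot: [2.751, 1.509, 0.004]
contact_force: [-0.5, 1.2, 6.2]
opening: 0.0333
grip_force: 59.8
```

Emit:
apply_moves --rows '[0, 0, -0.02, 0, 0, 0, 0, 0, -0.07, 0, 0, 0, 0, 0, -0.13, 0, 0, 0, 0, 0, -0.19, 0, 0, 0, 0, 0, -0.25, 0, 0, 0, 0, 0, -0.25, 0, 0, 0, 0, 0, -0.25, 0, 0, 0]'

```text
t: 21.2
tool_pos: [0.4997, -0.2982, 0.2498]
tool_rot: [2.752, 1.509, 0.003]
contact_force: [-0.0, 0.7, -2.4]
opening: 0.0334
grip_force: 59.8
```

```bash
python3 - <<'E'
from std import *
from mag import *
c=cam("wrist");T=np.array(ctrl.camera_model("wrist")["tool_from_camera"]);I,D=ctrl.get_image("wrist");Q=cloud((c[0],T[:3,:3],T[:3,3]),D)
m=(D>0)&(abs(Q[...,1])<.022)&(abs(Q[...,0])<.03)&(Q[...,2]>.045)&(Q[...,2]<.13)
for z in(.055,.06,.08,.09,.10,.11):
    k=m&(abs(Q[...,2]-z)<.003)
    if k.any(): print("held z",z,k.sum(),"xmax",np.percentile(Q[k][:,0],98).round(4),"y",np.percentile(Q[k][:,1],[2,98]).round(4))
# tool-centre reference that worked for the long spacer
A=Rd@np.diag([-1,-1,1]);go([.4529,.1272,.25],A,"over")
E
```

```text
held z 0.055 346 xmax 0.0105 y [-0.0217  0.0209]
held z 0.06 4110 xmax 0.0178 y [-0.0185  0.0156]
held z 0.08 258 xmax 0.0189 y [-0.0186  0.014 ]
held z 0.09 223 xmax 0.0188 y [-0.0186  0.0138]
held z 0.1 91 xmax 0.0188 y [-0.0183  0.0137]
over t 21.25 row [0.5559, -0.4455, -0.0034] [0.0003, -0.0004, -0.0012] N>= 11
```

Emit:
apply_moves --rows '[0.04, -0.032, 0, 0, 0, 0, 0.1, -0.08, 0, 0, 0, 0, 0.17, -0.136, 0, 0, 0, 0, 0.24, -0.192, 0, 0, 0, 0, 0.31, -0.248, 0, 0, 0, 0, 0.38, -0.304, 0, 0, 0, 0, 0.45, -0.36, 0, 0, 0, 0, 0.51, -0.41, 0, 0, 0, 0, 0.54, -0.435, 0, 0, 0, 0, 0.55, -0.4455, 0, 0, 0, -0.001, 0.55, -0.4455, 0, 0, 0, -0.001, 0.55, -0.4455, 0, 0, 0, -0.001]'

```text
t: 22.45
tool_pos: [0.4511, 0.1231, 0.2469]
tool_rot: [2.753, 1.512, -0.002]
contact_force: [-0.1, -1.1, -1.6]
opening: 0.0332
grip_force: 60.0
```

```bash
python3 - <<'E'
from mag import *
A=Rd@np.diag([-1,-1,1])
for z in(.205,.19,.179): go([.451,.1242,z],A,z)
E
```

```text
0.205 t 22.45 row [0.0016, -0.0011, 0.0699] [0.0, 0.0009, -0.0005] N>= 3
0.19 t 22.45 row [0.0016, -0.0011, 0.0949] [0.0, 0.0009, -0.0005] N>= 4
0.179 t 22.45 row [0.0016, -0.0011, 0.1132] [0.0, 0.0009, -0.0005] N>= 4
```

Emit:
apply_moves --rows '[0.0016, -0.001, 0.03, 0, 0, 0, 0.0016, -0.001, 0.06, 0, 0, 0, 0.0016, -0.001, 0.07, 0, 0, 0, 0.0016, -0.001, 0.077, 0, 0, 0, 0.0016, -0.001, 0.084, 0, 0, 0, 0.0016, -0.001, 0.09, 0, 0, 0, 0.0016, -0.001, 0.095, 0, 0, 0, 0.0016, -0.001, 0.095, 0, 0, 0]'

```text
t: 23.25
tool_pos: [0.4515, 0.125, 0.191]
tool_rot: [2.752, 1.513, 0.002]
contact_force: [-0.9, -0.0, -1.2]
opening: 0.0329
grip_force: 60.0
```

Emit:
apply_moves --rows '[0, 0, 0.005, 0, 0, 0, 0, 0, 0.01, 0, 0, 0, 0, 0, 0.015, 0, 0, 0, 0, 0, 0.018, 0, 0, 0, 0, 0, 0.018, 0, 0, 0]'

```text
t: 23.75
tool_pos: [0.4513, 0.1249, 0.1797]
tool_rot: [2.753, 1.513, 0.001]
contact_force: [-0.7, -1.2, -2.8]
opening: 0.0335
grip_force: 59.9
```

Emit:
apply_moves --rows '[0, 0, 0.003, 0, 0, 0, 0, 0, 0.005, 0, 0, 0, 0, 0, 0.005, 0, 0, 0]'

```text
t: 24.05
tool_pos: [0.4515, 0.1249, 0.1772]
tool_rot: [2.752, 1.512, 0.001]
contact_force: [-0.4, -2.5, -0.0]
opening: 0.0332
grip_force: 60.0
```

Emit:
apply_moves --rows '[0, 0, 0, 0, 0, 0, 0, 0, 0, 0, 0, 0, 0, 0, 0, 0, 0, 0, 0, 0, 0, 0, 0, 0, 0, 0, 0, 0, 0, 0, 0, 0, 0, 0, 0, 0, 0, 0, 0, 0, 0, 0, 0, 0, 0, 0, 0, 0]' --grip 0.8

```text
t: 24.85
tool_pos: [0.4515, 0.125, 0.1774]
tool_rot: [2.752, 1.513, 0.002]
contact_force: [0.8, 0.2, -0.1]
opening: 0.0682
grip_force: 0.0
```

Emit:
apply_moves --rows '[0, 0, -0.03, 0, 0, 0, 0, 0, -0.08, 0, 0, 0, 0, 0, -0.14, 0, 0, 0, -0.1, 0, -0.2, 0, 0, 0, -0.15, 0, -0.2, 0, 0, 0, -0.15, 0, -0.2, 0, 0, 0, -0.15, 0, -0.2, 0, 0, 0, -0.15, 0, -0.2, 0, 0, 0]'

```text
t: 25.65
tool_pos: [0.4031, 0.0495, 0.2967]
tool_rot: [2.753, 1.514, 0.001]
contact_force: [-0.0, 0.5, -0.7]
opening: 0.0686
grip_force: 0.0
```

```bash
python3 - <<'E'
from std import *
I,P,_=top_at("wrist",(.4515,.1265),.105,.122,.03)
I2,P2,_=top_at("top",(.4535,.1265),.105,.125,.03)
top_at("wrist",(.4515,.1265),.09,.104,.04)
I3,_=ctrl.get_image("scene")
cv2.imwrite("pics/end.png",np.hstack([cv2.resize(I,(440,330)),cv2.resize(I3[120:240,200:360],(360,330))[:, :360]]))
E
```

```text
wrist 1663 circ [0.4496 0.1262] 0.018 mean [0.4499 0.1266 0.1135]
top 205 circ [0.4501 0.1229] 0.0254 mean [0.4544 0.1268 0.1139]
wrist 2923 circ [0.4496 0.1241] 0.0286 mean [0.4501 0.1247 0.0983]
```

View pics/end.png

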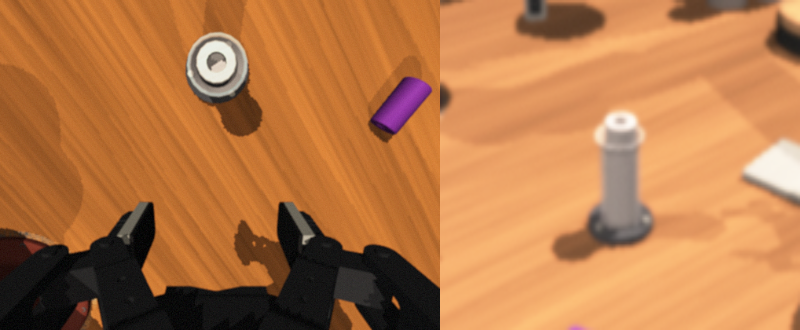

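Both spacers sit in the tube: the short one's top at (217,62) measures 114 mm, as it should, and it is upright. I'm handing in.

```bash
python3 -c "
from station import ctrl
print(ctrl.finish_job())"
```

```text
the job is handed in; nothing more can be done
None
```

The job is handed in after about 26 s of robot time: the long spacer stood square on the plate, then went into the tube with the short one on top (top measured at 114 mm, as it should be), the can, wrench and buffing wheel were left alone, and no verdict came back.

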